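Biscuit cutters back on their shadow boards

ROBOT

A 6-joint arm with a two-finger parallel gripper is mounted at the origin on the work surface. World frame = base frame: x ahead of the robot, y to its left, z up, the work surface at z = 0. Lengths are in mm, angles in rad, forces in N, time in s.
With the tool pointing down it reaches from about 400 to 825 mm from the base axis. Payload 7 kg.
Tool frame: the origin (TCP) lies on the centre line of the jaws, within the pads' length; the fingertips stand 19 mm ahead of it and the grasp point (between the pads) is the TCP (env.nose_length is the distance from the TCP to the fingertips, in mm); z points along the fingers, x is the direction in which the jaws open and shut, and the axes are right-handed (so a half turn about z gives the same grasp; the last joint's range is limited). The gripper opens to 85 mm and grips with 20 to 120 N. Pads are 22 mm wide; open, the fingers measure 114 mm over their backs; the gripper's body (76 mm by 85 mm) begins 54 mm behind the grasp point. The pads swing forward as they close: fully open they stand 13 mm farther back than shut.
Start: joints at [0.288, 0.359, 0.012, 0, -1.224, -0.288], TCP at [674.978, -0.019, 250.302] pointing down, gripper open.
Joint ranges: [-3.07, 3.07], [-1.43, 2.12], [-1.02, 1.25], [-3.03, 1.67], [-3.05, -0], [-3.03, 3.03]. Speed limits (rad/s): [2.39, 2.39, 3.01, 3.14, 3.14, 3.14].

INTERFACE

Orientations are given as a rotation vector (axis times angle).
In Python, from workcell import env gives the robot as it stands. The module is installed in compiled form; this text tells all that it offers.
- The arm moves only by the tool step_arm, never from a script. Its argument "deltas" is a list that holds one entry, the list of rows, each a list of 4 numbers: the shift along the world's x, y, z in cm, then the turn about the world's z in rad. A call has exactly 8 rows; each row shifts and turns the commanded pose from where the row before left it; what a row does not reach is not made up. A row lasts 1/10 s, in which the tool goes at most 50 mm and 8.59 degrees, less where a joint would pass 70% of its speed; a pose out of reach is approached as far as the arm can. A call is refused whole if a number of a shift passes 5 or a number of a turn 0.15, either way. A call with a gripper value outside its range is refused whole. "hand" is the opening in per cent of the stroke, from 0 (shut) to 100 (fully open), set as the call begins (left out, the last holds). The fingers move at their own pace and stop on an object; the grip force is fixed at half the most. Time passes only in rows, so rows that do not move let the fingers close, or fill a call up. It gives the time, the measured TCP pose, the force and the opening at its end, in the units of the state.
- env.read_state(): the state, without advancing time (a new reading comes with each control period).
- env.capture(name): name is "scene" or "side" or "wrist"; returns (picture, depth): 480x640x3 uint8, blue, green, red; 480x640 float32, mm along the optical axis (not along the pixel's ray), 0 where there is no reading.
- env.camera_params(name): a dict with "intrinsics" (3x3 intrinsics, pixels), "world_to_cam" (4x4, takes a point from world to camera coordinates); the wrist camera has in their place "hand_eye" (4x4, takes a point from camera to tool coordinates, whose origin is the TCP and whose axes are the tool frame's). Camera axes: x right, y down, z forward; pixel columns grow to the right and rows downward; lengths in mm; the calibration is good to about 2 mm. A picture is of the moment at which its call begins: read the wrist's pose just before it. camera_params takes no time and is no camera call.
- env.job_done(): hands the job in, once; it reports no verdict.
The state is a dict: "time_s": time; "joints": joint angles; "joint_velocities": joint speeds; "effort": joint torques, N m; "tool_pos": TCP position; "ee_rot": TCP orientation; "ft_force": force on the tool from outside, world axes, zero at the start; "ft_torque": the same for the moment, N m; "grip_width": opening from 0.0 (shut) to 1.0 (fully open).
Only numpy, scipy, OpenCV 4.12 (cv2) and the standard library are available. Lean on these libraries where they do the work, as an engineer would, in place of code of your own. Each camera call takes 0.05 s, during which the arm holds its last target.

TASK

The batch is finished: put the four biscuit cutters away, each standing upright on the white board whose black silhouette has its shape and size, centred on the silhouette and, for the square and the finger cutter, turned so that it covers it. Set each cutter down gently rather than dropping it, and do not push or knock over the flour shaker or the kitchen timer that stand among them.

Things in the scene. Friction and masses are not known exactly. Their poses are not given: they have to be found in the camera images.
- cutter_large: Large round biscuit cutter, 66 mm diameter seen from above: steel band 21 mm high under a 4 mm blue plate and a white grip centred on top, from 25 to 55 mm above the underside. Solid, rigid, 60 to 230 g. Origin: centre of the underside; z up. Starts upright, any yaw. The grip is an upright round knob, 26 mm diameter.
- cutter_small: Small round biscuit cutter, 44 mm diameter seen from above: steel band 21 mm high under a 4 mm blue plate and a white grip centred on top, from 25 to 55 mm above the underside. Solid, rigid, 60 to 230 g. Origin: centre of the underside; z up. Starts upright, any yaw. The grip is an upright round knob, 26 mm diameter.
- cutter_square: Square biscuit cutter, 54 x 54 mm seen from above, sides along x and y: steel band 21 mm high under a 4 mm blue plate and a white grip centred on top, from 25 to 55 mm above the underside. Solid, rigid, 60 to 230 g. Origin: centre of the underside; z up. Starts upright, any yaw. The grip is a bar 40 mm long along x, 14 mm thick along y.
- cutter_finger: Finger-biscuit cutter, oblong with round ends, 92 mm along x and 40 mm along y seen from above: steel band 21 mm high under a 4 mm blue plate and a white grip centred on top, from 25 to 55 mm above the underside. Solid, rigid, 60 to 230 g. Origin: centre of the underside; z up. Starts upright, any yaw. The grip is a bar 40 mm long along x, 14 mm thick along y.
- board_large: White board 100 x 100 mm, 4 mm thick, lying fixed on the table, with a black silhouette in the middle: a disc, 68 mm diameter (for the large round cutter). Origin: centre of the board's underside, on the table; z up; the top face is at 4 mm. x and y run along the board's edges.
- board_small: White board 100 x 100 mm, 4 mm thick, lying fixed on the table, with a black silhouette in the middle: a disc, 46 mm diameter (for the small round cutter). Origin: centre of the board's underside, on the table; z up; the top face is at 4 mm. x and y run along the board's edges.
- board_square: White board 100 x 100 mm, 4 mm thick, lying fixed on the table, with a black silhouette in the middle: a square, 56 x 56 mm, sides along x and y (for the square cutter). Origin: centre of the board's underside, on the table; z up; the top face is at 4 mm. x and y run along the board's edges.
- board_finger: White board 100 x 100 mm, 4 mm thick, lying fixed on the table, with a black silhouette in the middle: an oblong with round ends, 94 mm along x and 42 mm along y (for the finger cutter). Origin: centre of the board's underside, on the table; z up; the top face is at 4 mm. x and y run along the board's edges.
- shaker: Bystander, not to be moved: loose steel flour shaker with a red band, 52 mm diameter, 75 mm high, standing upright between the other things. Origin: centre of the underside.
- timer: Bystander, not to be moved: loose round yellow kitchen timer with a black display, 56 mm diameter, 20 mm high, lying flat between the other things. Origin: centre of the underside.
Not all that is in view belongs to the job. What is shaped like the cutter_finger but orange or pink is not meant.

How it is judged (in metres and radians):
At the end, for the whole second after the job is handed in: Each cutter upright (0.1 rad), resting on its own board within 10 mm of the silhouette's middle; square (any of 4 ways) and finger (either way) within 0.2 rad of the silhouette; released, at rest; shaker and timer within 20 mm of their start, shaker within 0.2 rad of upright (horizontal distance between cutter_large and board_large below 0.01 m and z of cutter_large in the frame of board_large between 0.001 and 0.009 m and angle between each of cutter_large, cutter_small, cutter_square, cutter_finger's own z axis and vertical below 0.1 rad and linear speed of each of cutter_large, cutter_small, cutter_square, cutter_finger below 0.02 m/s and angular speed of each of cutter_large, cutter_small, cutter_square, cutter_finger below 0.2 rad/s and contact force between each of cutter_large, cutter_small, cutter_square, cutter_finger and the fingers below 0.05 N and horizontal distance between cutter_small and board_small below 0.01 m and z of cutter_small in the frame of board_small between 0.001 and 0.009 m and horizontal distance between cutter_square and board_square below 0.01 m and z of cutter_square in the frame of board_square between 0.001 and 0.009 m and horizontal distance between cutter_finger and board_finger below 0.01 m and z of cutter_finger in the frame of board_finger between 0.001 and 0.009 m and (angle between the x axis of cutter_square and the x axis of board_square, either way round below 0.2 rad or angle between the x axis of cutter_square and the y axis of board_square, either way round below 0.2 rad) and angle between the x axis of cutter_finger and the x axis of board_finger, either way round below 0.2 rad and distance of each of shaker, timer from where it was at the start of the episode below 0.02 m and angle between shaker's own z axis and vertical below 0.2 rad); the robot touches nothing.
It fails at once if the flour shaker or the kitchen timer is pushed more than 20 mm, or the shaker tips more than 0.2 rad (not (distance of shaker from where it was at the start of the episode below 0.02 m) or not (distance of timer from where it was at the start of the episode below 0.02 m) or not (angle between shaker's own z axis and vertical below 0.2 rad)).
It fails at once if a cutter is dropped (moves faster than 0.6 m/s, a fall of about 18 mm, without being held) ((linear speed of cutter_large above 0.6 m/s and contact force between cutter_large and the fingers below 0.05 N) or (linear speed of cutter_small above 0.6 m/s and contact force between cutter_small and the fingers below 0.05 N) or (linear speed of cutter_square above 0.6 m/s and contact force between cutter_square and the fingers below 0.05 N) or (linear speed of cutter_finger above 0.6 m/s and contact force between cutter_finger and the fingers below 0.05 N)).
It also fails if it takes over 104 s, if anything falls off the work surface, if the arm or the gripper's body presses on something with over 40 N, if the wrist force passes 120 N, or if a joint passes its speed limit or range.

## Working session

There is one attempt and no reset: what is moved stays moved. The work goes in short steps, Python scripts to look and compute and a tool call to move; the robot and the scene stay as the last step left them, time stands still between calls to the robot, and variables do not carry over. Pictures are saved under pics/ and viewed, and the job is handed in when it is done.

Besides the shell and the picture viewer there is one more tool, called after ">>>" as name(argument=value, ...), one argument or row to a line, values as JSON. step_arm: Moves the arm, as the interface text tells. Its arguments: {"type":"object","properties":{"deltas":{"type":"array"},"hand":{"type":"number"}},"required":["deltas"]}

```bash
mkdir -p pics; python3 - <<'E'
from workcell import env
import cv2,numpy as np
print(env.read_state())
for n in("scene","side","wrist"):
    p,d=env.capture(n); cv2.imwrite(f"pics/{n}0.png",p); np.save(f"pics/{n}0.npy",d)
    print(n,env.camera_params(n))
E
```

```text
{'time_s': 0.0, 'joints': array([ 2.88068247e-01,  3.59387718e-01,  1.10488791e-02, -3.39800934e-04,
       -1.22408385e+00, -2.88074161e-01]), 'joint_velocities': array([ 0.00037307,  0.00072506, -0.00029095,  0.00068943, -0.00112529,
        0.00014928]), 'effort': array([ 2.55543900e-04, -5.83324420e+01,  2.93422562e+01,  6.93659976e+00,
       -6.00149287e-03, -1.14765509e-06]), 'tool_pos': array([ 6.74550601e+02, -4.85291075e-02,  2.49360630e+02]), 'ee_rot': array([-1.90973481e-04, -3.13994253e+00,  2.44495246e-04]), 'ft_force': array([-0.73544871, -0.35226069, -0.02667396]), 'ft_torque': array([-0.01870657, -0.06277586, -0.05010953]), 'grip_width': 1.0015813362643355}
scene {'intrinsics': array([[549.87231517,   0.        , 324.16642061],
       [  0.        , 549.87231517, 242.99591315],
       [  0.        ,   0.        ,   1.        ]]), 'world_to_cam': array([[ 7.92090265e-01,  6.10138680e-01,  1.79945445e-02,
        -4.02893609e+02],
       [ 4.13150811e-01, -5.14191135e-01, -7.51607533e-01,
        -1.90530555e+02],
       [-4.49332193e-01,  6.02775471e-01, -6.59365083e-
[... 479 characters left out ...]
      [ 2.22450918e-01,  6.17126061e-01, -7.54765535e-01,
         1.27889410e+03],
       [ 0.00000000e+00,  0.00000000e+00,  0.00000000e+00,
         1.00000000e+00]])}
wrist {'intrinsics': array([[335.33822517,   0.        , 320.71957346],
       [  0.        , 335.33822517, 233.72490727],
       [  0.        ,   0.        ,   1.        ]]), 'hand_eye': array([[ 9.99999930e-01,  2.30802216e-04,  2.93928181e-04,
        -1.16145826e+00],
       [-3.04364949e-04,  9.59359441e-01,  2.82186764e-01,
        -7.23063953e+01],
       [-2.16853445e-04, -2.82186834e-01,  9.59359445e-01,
        -1.23304340e+02],
       [ 0.00000000e+00,  0.00000000e+00,  0.00000000e+00,
         1.00000000e+00]])}
```

View pics/scene0.png

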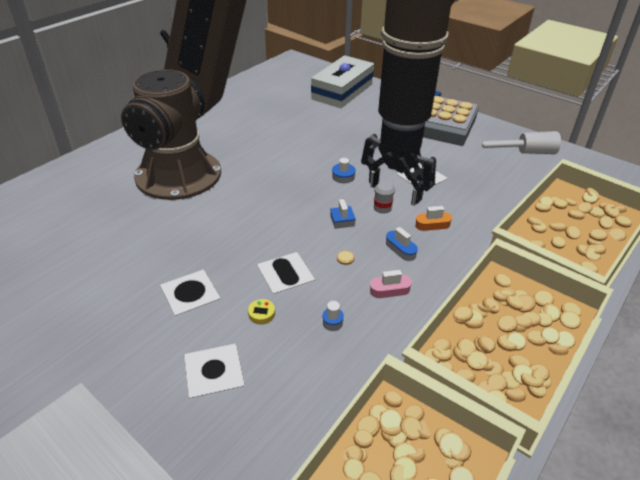

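View pics/side0.png

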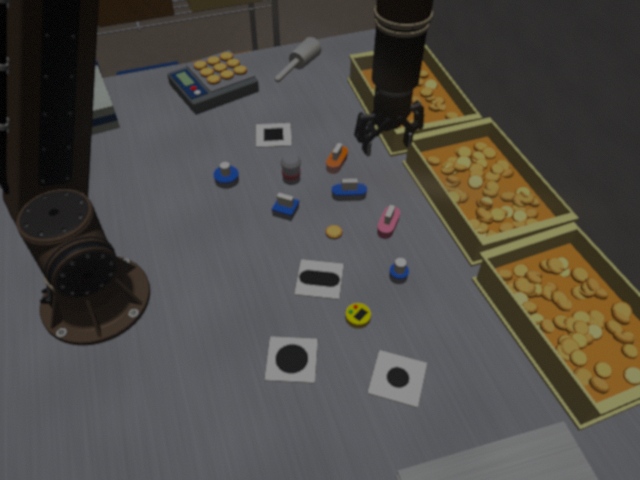

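View pics/wrist0.png

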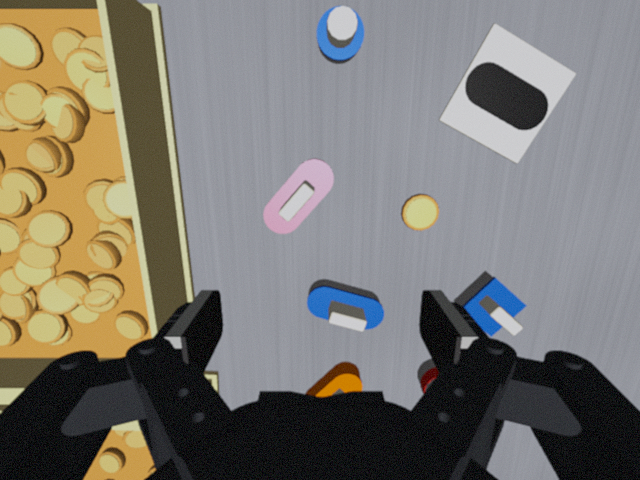

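```bash
cat > h.py <<'E'
import cv2,numpy as np
from workcell import env
from scipy.spatial.transform import Rotation as R
def cam(n,st=None):
    p=env.camera_params(n);K=p["intrinsics"]
    if n=="wrist":
        T=np.eye(4);T[:3,:3]=R.from_rotvec(st["ee_rot"]).as_matrix();T[:3,3]=st["tool_pos"]
        return K,T@p["hand_eye"]
    return K,np.linalg.inv(p["world_to_cam"])
def cast(K,C,uv,z):
    uv=np.asarray(uv,float).reshape(-1,2)
    r=np.c_[uv,np.ones(len(uv))]@np.linalg.inv(K).T@C[:3,:3].T
    o=C[:3,3]; return (o+r*((z-o[2])/r[:,2])[:,None])[:,:2]
def masks(p):
    h=cv2.cvtColor(p,cv2.COLOR_BGR2HSV);H,S,V=cv2.split(h)
    return dict(blue=((H>98)&(H<125)&(S>150)&(V>70)),
     white=((S<35)&(V>165)), yellow=((H>22)&(H<35)&(S>180)&(V>120)), red=(((H<6)|(H>174))&(S>120)&(V>50)),
     black=(V<60))
def report(n,p,K,C,polar=None):
    m=masks(p)
    for k,z in(("blue",25),("white",4),("yellow",20),("red",40)):
        c,_=cv2.findContours(m[k].astype(np.uint8),cv2.RETR_EXTERNAL,cv2.CHAIN_APPROX_NONE)
        for q in c:
            if cv2.contourArea(q)<80:continue
            uv=q[:,0].mean(0)
            w=cast(K,C,q[:,0],z).astype(np.float32)
            (x,y),(a,b),t=cv2.minAreaRect(w)
            if a>150 or b>150 or x>1000: continue
            print(n,k,"px",uv.round(),"xy",round(x,1),round(y,1),"size",round(a,1),round(b,1),"ang",round(t,1))
            if k=="white" and min(a,b)>60:
                f=np.zeros(p.shape[:2],np.uint8);cv2.drawContours(f,[q],-1,1,-1)
                f=(cv2.erode(f,np.ones((3,3)))>0)&(p.max(2)<90)
                cc,_=cv2.findContours(f.astype(np.uint8),cv2.RETR_EXTERNAL,cv2.CHAIN_APPROX_NONE)
                for s in cc:
                    if cv2.contourArea(s)<60:continue
                    w=cast(K,C,s[:,0],4).astype(np.float32);(x,y),(a,b),t=cv2.minAreaRect(w)
                    print("    sil",round(x,1),round(y,1),"size",round(a,1),round(b,1),"ang",round(t,1))
E
python3 - <<'E'
from h import *
st=env.read_state()
for n in("scene","side","wrist"):
    p=cv2.imread(f"pics/{n}0.png");K,C=cam(n,st);report(n,p,K,C)
E
```

```text
scene blue px [332. 318.] xy 659.7 -168.9 size 38.8 34.4 ang 38.5
scene blue px [401. 243.] xy 646.3 114.2 size 39.5 88.7 ang 79.2
scene blue px [342. 215.] xy 475.2 115.3 size 52.6 53.3 ang 48.8
scene blue px [343. 171.] xy 363.6 274.7 size 57.8 58.7 ang 36.9
scene white px [219. 399.] xy 606.6 -435.5 size 86.3 30.7 ang 52.9
scene white px [440. 177.] xy 577.3 444.4 size 32.0 65.2 ang 25.4
scene white px [542. 137.] xy 718.7 836.9 size 116.4 66.2 ang 39.3
side blue px [398. 272.] xy 654.3 -165.7 size 34.8 39.1 ang 59.5
side blue px [286. 207.] xy 475.1 118.4 size 53.3 53.2 ang 52.2
side blue px [349. 190.] xy 645.5 120.7 size 36.6 84.9 ang 70.9
side blue px [226. 175.] xy 361.2 275.7 size 56.9 60.0 ang 77.4
side yellow px [358. 312.] xy 528.0 -236.0 size 48.4 51.3 ang 70.8
wrist blue px [345. 304.] xy 646.8 118.7 size 40.5 90.3 ang 73.8
wrist blue px [492. 306.] xy 477.6 119.1 size 54.4 54.8 ang 49.3
wrist blue px [339.  36.] xy 658.4 -160.1 size 40.1 42.2 ang 76.4
wrist white px [467. 341.] xy 488.9 179.3 size 14.6 16.3 ang 90.0
wrist white px [174. 341.] xy 862.0 179.0 size 14.6 16.6 ang 90.0
wrist white px [347. 322.] xy 642.3 150.2 size 16.4 46.1 ang 74.2
wrist white px [507. 321.] xy 444.2 149.7 size 15.7 46.8 ang 49.1
wrist white px [296. 202.] xy 703.2 -0.1 size 46.5 16.8 ang 47.8
wrist white px [314. 184.] xy 691.2 -17.3 size 68.7 44.1 ang 49.4
wrist white px [507.  94.] xy 485.0 -110.0 size 100.3 100.6 ang 63.3
    sil 485.0 -110.2 size 40.4 91.6 ang 63.3
wrist white px [342.  22.] xy 655.1 -176.6 size 28.3 27.8 ang 42.3
wrist red px [428. 379.] xy 548.6 204.9 size 35.7 16.2 ang 60.7
```

```bash
python3 - <<'E'
from h import *
seeds={"scene":dict(large=(190,291),finger=(286,272),small=(213,369)),"side":dict(large=(292,359),finger=(320,279),small=(398,377),square=(273,134))}
for n in seeds:
    p=cv2.imread(f"pics/{n}0.png");K,C=cam(n)
    for k,s in seeds[n].items():
        m=(p.max(2)<105).astype(np.uint8)
        _,l=cv2.connectedComponents(m); q=(l==l[s[1],s[0]]).astype(np.uint8)
        c,_=cv2.findContours(q,cv2.RETR_EXTERNAL,cv2.CHAIN_APPROX_NONE);s2=max(c,key=cv2.contourArea)
        w=cast(K,C,s2[:,0],4).astype(np.float32)
        print(n,k,[np.round(v,1) for v in cv2.minAreaRect(w)])
    # yellow, shaker
    h=cv2.cvtColor(p,cv2.COLOR_BGR2HSV);m=((h[...,0]>24)&(h[...,0]<34)&(h[...,1]>200)&(h[...,2]>110)).astype(np.uint8)
    m=cv2.morphologyEx(m,cv2.MORPH_CLOSE,np.ones((9,9)))
    c,_=cv2.findContours(m,cv2.RETR_EXTERNAL,cv2.CHAIN_APPROX_NONE)
    for s2 in c:
        if cv2.contourArea(s2)>120: print(n,"yel",s2[:,0].mean(0),[np.round(v,1) for v in cv2.minAreaRect(cast(K,C,s2[:,0],20).astype(np.float32))])
    for nm,px,z in (("shaker top",{"scene":(385,190),"side":(291,161)}[n],75),):
        print(nm,cast(K,C,px,z))
a=cv2.imread("pics/scene0.png")[140:240,310:460];b=cv2.imread("pics/side0.png")[110:210,200:350]
cv2.imwrite("pics/crop0.png",cv2.resize(np.vstack([a,b]),None,fx=3,fy=3,interpolation=cv2.INTER_CUBIC))
E
```

```text
scene large [array([ 361.6, -286.4]), array([63.8, 59.5]), np.float64(38.6)]
scene finger [array([ 482.9, -110.6]), array([38.6, 88.4]), np.float64(63.1)]
scene small [array([ 549.1, -395.9]), array([41.1, 41.6]), np.float64(45.4)]
shaker top [[537.65550476 206.18518972]]
side large [array([ 362.6, -282.7]), array([66.7, 65.6]), np.float64(71.4)]
side finger [array([644.9, 290.4]), array([1759.5, 2404. ]), np.float64(71.2)]
side small [array([ 550.9, -392.9]), array([45.4, 43.9]), np.float64(25.1)]
side square [array([533.3, 421.5]), array([56., 54.]), np.float64(74.2)]
side yel [357.72131148 313.6557377 ] [array([ 527.1, -235.8]), array([48.4, 49.7]), np.float64(70.8)]
shaker top [[523.2349411  216.35076159]]
```

View pics/crop0.png

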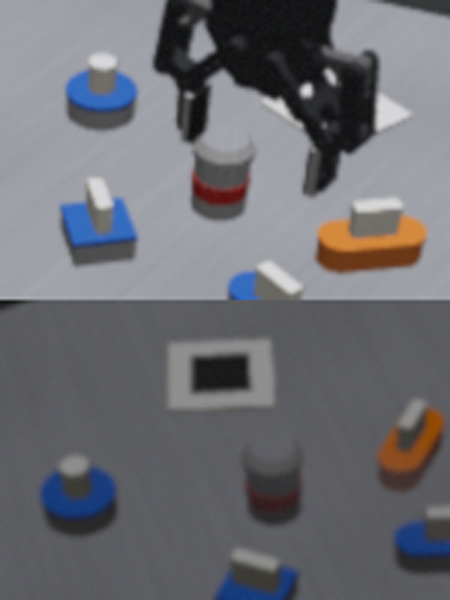

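Scene (401,243) is the blue oblong, taken as cutter_finger. Lookalikes are orange (433,219) and pink (390,285), both rejected by colour in the crop. Rounds: (343,171) is large and (332,318) is small. Square: (342,215).

Starting with the finger cutter: bar at (646.5, 119), thin axis 74°.

>>> step_arm(
  deltas=[
    [[-0.35, 1.49, -1.3, 0.145], [-0.35, 1.49, -1.3, 0.145], [-0.35, 1.49, -1.3, 0.145], [-0.35, 1.49, -1.3, 0.145], [-0.35, 1.49, -1.3, 0.145], [-0.35, 1.49, -1.3, 0.145], [-0.35, 1.49, -1.3, 0.145], [-0.35, 1.49, -1.3, 0.145]],
  ],
  hand=50,
)

```text
time_s: 0.95
tool_pos: [646.6, 119.7, 145.5]
ee_rot: [1.729, -2.622, -0.0]
ft_force: [0.4, 0.8, 0.6]
grip_width: 0.504
```

>>> step_arm(
  deltas=[
    [[0, -0.05, -1.2, 0.04], [0, 0, -1.4, 0.04], [0, 0, -1.4, 0.045], [0, 0, -1.4, 0], [0, 0, -1.4, 0], [0, 0, -1.2, 0], [0, 0, -1.0, 0], [0, 0, -0.5, 0]],
  ],
)

```text
time_s: 1.75
tool_pos: [646.6, 118.5, 50.0]
ee_rot: [1.881, -2.515, -0.0]
ft_force: [-0.9, -0.1, -0.2]
grip_width: 0.502
```

```bash
cat > snap.py <<'E'
import sys
from h import *
st=env.read_state();print({k:np.round(st[k],3) for k in("time_s","tool_pos","ee_rot","grip_width","ft_force")})
for n in sys.argv[2:]:
    p,d=env.capture(n);cv2.imwrite(f"pics/{n}{sys.argv[1]}.png",p)
    K,C=cam(n,st)
    if n=="wrist":report(n,p,K,C)
E
python3 snap.py 1 wrist
```

```text
{'time_s': np.float64(1.75), 'tool_pos': array([646.576, 118.457,  50.004]), 'ee_rot': array([ 1.881, -2.515, -0.   ]), 'grip_width': np.float64(0.502), 'ft_force': array([-0.948, -0.107, -0.237])}
wrist blue px [317. 284.] xy 647.5 119.9 size 39.3 91.1 ang 73.4
wrist white px [500. 473.] xy 474.6 44.2 size 15.0 6.9 ang 26.0
wrist white px [479. 454.] xy 495.5 54.9 size 30.5 11.5 ang 25.5
wrist white px [168. 449.] xy 557.9 249.3 size 13.5 73.8 ang 27.1
wrist white px [622. 411.] xy 503.7 -34.6 size 13.1 24.8 ang 2.9
wrist white px [196. 408.] xy 581.0 217.2 size 8.3 21.6 ang 39.3
wrist white px [ 31. 391.] xy 619.3 306.5 size 45.1 50.4 ang 58.5
wrist white px [199. 322.] xy 636.1 191.8 size 32.3 8.3 ang 88.0
wrist white px [470. 315.] xy 599.0 44.3 size 39.1 3.6 ang 89.4
wrist white px [610. 346.] xy 549.1 -23.3 size 48.6 64.0 ang 88.7
wrist white px [191. 305.] xy 650.7 192.4 size 32.6 7.9 ang 88.3
wrist white px [558. 311.] xy 587.3 -5.3 size 8.4 86.4 ang 0.2
wrist white px [491. 301.] xy 604.9 30.3 size 6.5 85.7 ang 2.9
wrist white px [316. 321.] xy 618.0 129.4 size 19.4 55.6 ang
[... 402 characters left out ...]
hite px [115.  84.] xy 765.4 183.2 size 27.5 3.5 ang 89.3
wrist white px [26. 69.] xy 782.2 219.9 size 4.1 26.4 ang 4.1
wrist white px [374.  79.] xy 733.7 67.1 size 77.5 6.2 ang 89.7
wrist white px [620.  78.] xy 700.9 -45.3 size 31.1 19.3 ang 48.6
wrist white px [465.  48.] xy 733.9 22.6 size 5.3 18.3 ang 3.5
wrist white px [162.  40.] xy 776.6 154.2 size 42.1 8.6 ang 89.7
wrist white px [103.  47.] xy 779.2 179.7 size 48.0 13.1 ang 87.6
wrist white px [610.  23.] xy 726.0 -37.4 size 28.4 6.8 ang 89.5
wrist white px [478.  16.] xy 745.4 15.5 size 43.9 4.2 ang 89.4
wrist white px [258.  13.] xy 773.8 109.2 size 42.6 3.6 ang 89.6
wrist white px [64. 18.] xy 797.5 190.8 size 13.6 69.5 ang 0.4
```

View pics/wrist1.png

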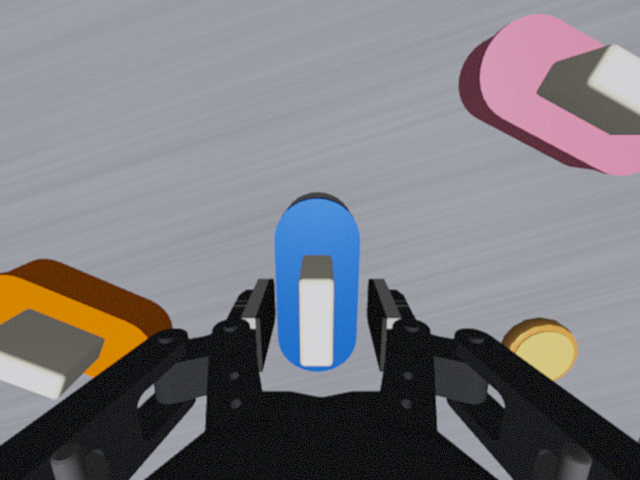

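The blue finger cutter's bar sits at (317,310), aligned between the jaws at columns 260 and 385. Closing.

>>> step_arm(
  deltas=[
    [[0, 0, 0, 0], [0, 0, 0, 0], [0, 0, 0, 0], [0, 0, 0, 0], [0, 0, 0, 0], [0, 0, 0, 0], [0, 0, 1, 0], [0, 0, 2, 0]],
  ],
  hand=0,
)

```text
time_s: 2.6
tool_pos: [645.7, 118.2, 80.3]
ee_rot: [1.88, -2.513, -0.002]
ft_force: [0.8, 0.5, -1.5]
grip_width: 0.149
```

>>> step_arm(
  deltas=[
    [[-0.7, -1.0, 2.0, -0.02], [-1.6, -2.2, 2.0, -0.03], [-2.5, -3.5, 2.0, -0.03], [-2.8, -4.0, 0, -0.03], [-2.8, -4.0, 0, -0.03], [-2.8, -4.0, 0, -0.02], [-2.1, -3.0, 0, -0.02], [-0.8, -1.15, 0, 0]],
  ],
)

```text
time_s: 3.4
tool_pos: [483.5, -111.9, 141.9]
ee_rot: [1.645, -2.676, -0.0]
ft_force: [0.7, -0.8, -1.2]
grip_width: 0.148
```

```bash
python3 snap.py 2 wrist|grep -v "size [0-9.]* [0-9]\.\|size [0-9]\."
```

```text
{'time_s': np.float64(3.4), 'tool_pos': array([ 483.459, -111.946,  141.948]), 'ee_rot': array([ 1.645, -2.676, -0.   ]), 'grip_width': np.float64(0.148), 'ft_force': array([ 0.726, -0.79 , -1.222])}
wrist blue px [ 83. 354.] xy 476.1 117.7 size 54.7 56.4 ang 49.6
wrist blue px [321. 249.] xy 477.5 -108.7 size 62.2 70.6 ang 63.2
wrist white px [ 54. 387.] xy 458.4 182.1 size 17.3 50.1 ang 50.0
wrist white px [321. 321.] xy 406.6 -72.9 size 28.3 84.7 ang 63.2
wrist white px [571. 259.] xy 363.5 -284.7 size 100.5 100.7 ang 67.6
    sil 363.4 -284.9 size 66.3 65.0 ang 63.2
wrist white px [310. 215.] xy 487.3 -105.2 size 112.0 100.7 ang 63.8
wrist white px [604.  16.] xy 532.3 -354.1 size 57.5 21.4 ang 53.5
wrist yellow px [452.  98.] xy 529.1 -235.2 size 53.8 53.4 ang 63.2
```

View pics/wrist2.png

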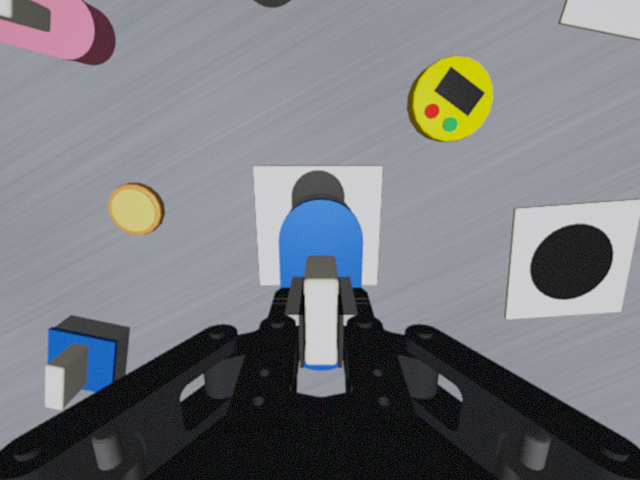

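>>> step_arm(
  deltas=[
    [[0.1, 0.15, -1.2, 0], [0, 0, -1.6, 0], [0, 0, -1.6, 0], [0, 0, -1.6, 0], [0, 0, -1.3, 0], [0, 0, -0.8, 0], [0, 0, -0.5, 0], [0, 0, -0.1, 0]],
  ],
)

```text
time_s: 4.25
tool_pos: [487.1, -107.5, 55.7]
ee_rot: [1.65, -2.672, -0.0]
ft_force: [-13.9, 8.4, 33.8]
grip_width: 0.148
```

```bash
python3 snap.py 3 wrist side|grep -v "size [0-9.]* [0-9]\.\|size [0-9]\."
```

```text
{'time_s': np.float64(4.25), 'tool_pos': array([ 487.066, -107.493,   55.651]), 'ee_rot': array([ 1.65 , -2.672, -0.   ]), 'grip_width': np.float64(0.148), 'ft_force': array([-13.906,   8.393,  33.792])}
wrist blue px [ 10. 434.] xy 480.0 96.3 size 15.6 20.5 ang 48.3
wrist blue px [321. 249.] xy 506.6 -117.5 size 40.7 45.1 ang 63.8
wrist white px [321. 321.] xy 456.8 -92.2 size 19.0 56.1 ang 63.4
wrist white px [617. 323.] xy 376.7 -253.9 size 34.0 99.9 ang 67.8
wrist white px [325. 242.] xy 489.7 -112.3 size 100.0 89.3 ang 63.4
wrist yellow px [539.  80.] xy 528.8 -235.1 size 54.0 53.4 ang 63.4
```

View pics/wrist3.png

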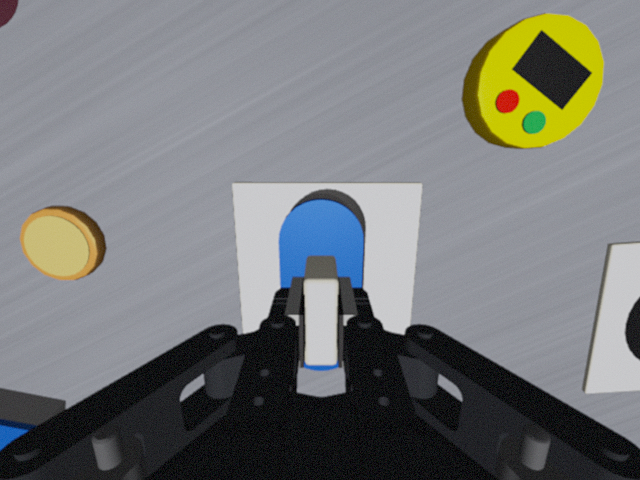

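>>> step_arm(
  deltas=[
    [[0, 0, 0.5, 0], [-0.2, -0.25, 0, 0], [0, 0, 0, 0], [0, 0, -0.2, 0], [0, 0, -0.1, 0], [0, 0, 0, 0], [0, 0, 0, 0], [0, 0, 0, 0]],
  ],
)

```text
time_s: 5.15
tool_pos: [485.0, -110.8, 56.2]
ee_rot: [1.649, -2.674, -0.0]
ft_force: [-0.5, 0.0, -1.1]
grip_width: 0.148
```

>>> step_arm(
  deltas=[
    [[0, 0, -0.07, 0], [0, 0, 0, 0], [0, 0, 0, 0], [0, 0, 0, 0], [0, 0, 0, 0], [0, 0, 0, 0], [0, 0, 0, 0], [0, 0, 0, 0]],
  ],
)

```text
time_s: 5.95
tool_pos: [485.1, -110.8, 55.8]
ee_rot: [-1.649, 2.674, -0.0]
ft_force: [-1.8, 1.5, 6.5]
grip_width: 0.146
```

>>> step_arm(
  deltas=[
    [[0, 0, 0, 0], [0, 0, 0, 0], [0, 0, 0, 0], [0, 0, 0, 0], [0, 0, 0.5, 0], [0, 0, 1.5, 0], [0, 0, 3, 0], [0, 0, 4, 0]],
  ],
  hand=50,
)

```text
time_s: 6.75
tool_pos: [483.7, -111.0, 145.6]
ee_rot: [1.647, -2.672, -0.002]
ft_force: [1.5, 0.5, -0.7]
grip_width: 0.498
```

```bash
python3 snap.py 4 wrist|grep -v "size [0-9.]* [0-9]\.\|size [0-9]\."
```

```text
{'time_s': np.float64(6.75), 'tool_pos': array([ 483.735, -110.952,  145.551]), 'ee_rot': array([ 1.647e+00, -2.672e+00, -2.000e-03]), 'grip_width': np.float64(0.498), 'ft_force': array([ 1.471,  0.508, -0.668])}
wrist blue px [ 84. 347.] xy 478.3 115.4 size 54.2 49.4 ang 50.5
wrist blue px [319. 232.] xy 483.6 -110.0 size 38.9 92.6 ang 63.4
wrist white px [ 57. 382.] xy 458.7 180.6 size 16.9 49.5 ang 49.0
wrist white px [319. 248.] xy 468.2 -101.8 size 16.8 48.6 ang 63.7
wrist white px [569. 256.] xy 363.7 -284.8 size 100.3 100.2 ang 67.5
    sil 363.4 -285.0 size 66.2 65.6 ang 23.5
wrist white px [319. 217.] xy 485.1 -110.0 size 100.8 99.0 ang 63.3
wrist white px [604.  17.] xy 532.1 -355.5 size 59.9 22.9 ang 53.7
wrist white px [9. 7.] xy 719.8 9.0 size 11.3 10.5 ang 49.1
wrist yellow px [451.  98.] xy 529.1 -235.0 size 53.5 53.7 ang 20.8
```

View pics/wrist4.png

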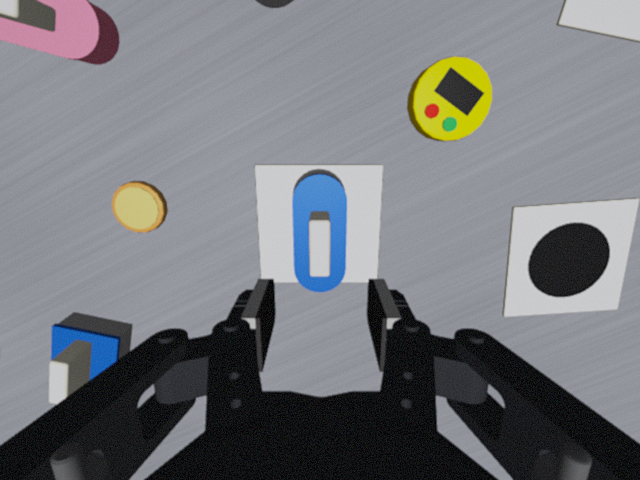

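>>> step_arm(
  deltas=[
    [[-0.1, 1.2, 0, -0.03], [-0.1, 2.8, 0, -0.04], [-0.15, 3.8, 0, -0.04], [-0.15, 4.1, 0, -0.04], [-0.15, 4.1, 0, -0.04], [-0.1, 3.7, -1, -0.04], [-0.1, 2.3, -1, -0.016], [0, 0.93, -1, 0]],
  ],
)

```text
time_s: 7.6
tool_pos: [476.6, 120.6, 115.6]
ee_rot: [-1.31, 2.854, 0.0]
ft_force: [0.0, -0.3, 0.3]
grip_width: 0.496
```

>>> step_arm(
  deltas=[
    [[0, 0, -1, 0], [0, 0, -1.2, 0], [0, 0, -1.2, 0], [0, 0, -1.2, 0], [0, 0, -1.0, 0], [0, 0, -0.6, 0], [0, 0, -0.3, 0], [0, 0, 0, 0]],
  ],
)

```text
time_s: 8.4
tool_pos: [476.4, 118.1, 50.4]
ee_rot: [1.308, -2.856, 0.0]
ft_force: [-0.3, -0.8, -0.4]
grip_width: 0.501
```

```bash
python3 snap.py 5 wrist|grep blue
```

```text
wrist blue px [320. 287.] xy 476.3 119.2 size 53.2 54.0 ang 49.2
```

View pics/wrist5.png

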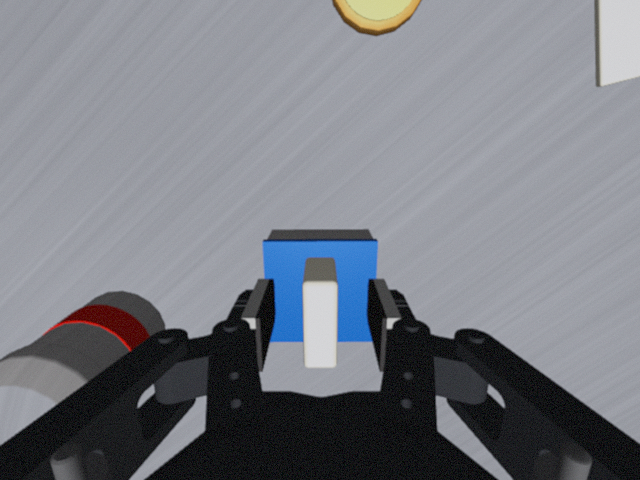

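>>> step_arm(
  deltas=[
    [[0, 0, 0, 0], [0, 0, 0, 0], [0, 0, 0, 0], [0, 0, 0, 0], [0, 0, 0, 0], [0, 0, 1, 0], [0, 0, 2, 0], [0, 0, 3, 0]],
  ],
  hand=0,
)

```text
time_s: 9.25
tool_pos: [475.3, 117.8, 110.3]
ee_rot: [1.306, -2.853, 0.001]
ft_force: [0.5, 0.4, -1.0]
grip_width: 0.151
```

>>> step_arm(
  deltas=[
    [[-0.5, 0.5, 3, 0], [0, 2.5, 2, 0.05], [0.5, 4, 0.4, 0.06], [1, 4, 0, 0.06], [1, 4, 0, 0.06], [1, 4, 0, 0.06], [1, 3.5, 0, 0.06], [0.5, 2.5, 0, 0.05]],
  ],
)

```text
time_s: 10.05
tool_pos: [521.7, 370.6, 164.6]
ee_rot: [1.853, -2.536, 0.0]
ft_force: [0.4, -0.5, -1.0]
grip_width: 0.149
```

```bash
python3 snap.py 6 wrist|grep -v "size [0-9.]* [0-9]\.\|size [0-9]\."
```

```text
{'time_s': np.float64(10.05), 'tool_pos': array([521.672, 370.568, 164.632]), 'ee_rot': array([ 1.853, -2.536,  0.   ]), 'grip_width': np.float64(0.149), 'ft_force': array([ 0.35 , -0.497, -0.967])}
wrist blue px [479. 342.] xy 377.0 263.9 size 63.1 23.7 ang 40.6
wrist blue px [321. 269.] xy 479.8 383.9 size 94.5 70.1 ang 72.3
wrist white px [520. 361.] xy 326.4 223.8 size 35.2 12.3 ang 89.4
wrist white px [142. 356.] xy 448.2 576.7 size 18.0 56.8 ang 13.1
wrist white px [512. 323.] xy 370.6 227.0 size 47.7 16.8 ang 87.7
wrist white px [321. 347.] xy 414.7 401.0 size 45.7 113.2 ang 68.6
wrist white px [627. 276.] xy 386.4 120.4 size 25.9 12.3 ang 87.4
wrist white px [ 42. 151.] xy 650.0 570.1 size 82.5 12.0 ang 88.6
wrist white px [229.  17.] xy 692.0 378.9 size 121.8 26.3 ang 86.0
wrist red px [477. 165.] xy 534.7 245.9 size 27.2 46.4 ang 60.7
```

View pics/wrist6.png

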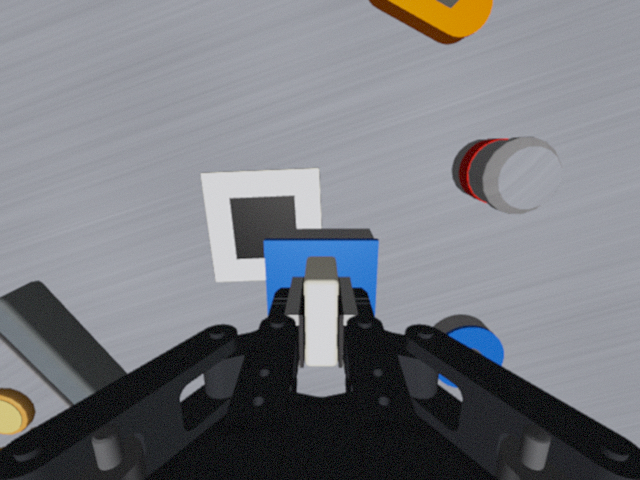

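```bash
python3 - <<'E'
from h import *
st=dict(tool_pos=np.array([521.672,370.568,164.632]),ee_rot=np.array([1.853,-2.536,0]))
K,C=cam("wrist",st)
b=cast(K,C,[(202,174),(319,169),(218,282)],4);print(b,(b[1]+b[2])/2,b[1]-b[0],np.degrees(np.arctan2(*(b[1]-b[0])[::-1])),np.degrees(np.arctan2(*(b[2]-b[0])[::-1])))
s=cast(K,C,[(231,199),(295,196),(297,258),(237,259)],4);print(s,s.mean(0),np.degrees(np.arctan2(*(s[1]-s[0])[::-1])))
E
```

```text
[[591.40919603 452.45037685]
 [565.5610352  357.73798134]
 [495.99408339 477.74825002]] [530.77755929 417.74311568] [-25.84816083 -94.71239551] -105.26497609194722 165.1505529355425
[[564.31075232 437.26118758]
 [550.11801478 384.21135451]
 [496.17514045 400.79138617]
 [511.72394892 452.6883749 ]] [530.58196412 418.73807579] -104.97790678680903
```

>>> step_arm(
  deltas=[
    [[0.2, 1, -0.5, 0.02], [0.3, 1.3, -1, 0.02], [0.3, 1.3, -1.5, 0.01], [0.25, 1, -2, 0], [0, 0.42, -2, 0], [0, 0, -1.5, 0], [0, 0, -0.7, 0], [0, 0, 0, 0]],
  ],
)

```text
time_s: 10.9
tool_pos: [531.5, 417.8, 71.1]
ee_rot: [1.911, -2.491, 0.001]
ft_force: [-0.4, -0.6, -1.2]
grip_width: 0.15
```

```bash
python3 snap.py 7 wrist|grep -v "size [0-9.]* [0-9]\.\|size [0-9]\."
```

```text
{'time_s': np.float64(10.9), 'tool_pos': array([531.545, 417.772,  71.091]), 'ee_rot': array([ 1.911e+00, -2.491e+00,  1.000e-03]), 'grip_width': np.float64(0.15), 'ft_force': array([-0.434, -0.64 , -1.187])}
wrist blue px [614. 424.] xy 381.8 260.7 size 49.5 12.3 ang 41.5
wrist blue px [321. 269.] xy 529.1 417.9 size 59.9 45.2 ang 74.9
wrist white px [321. 323.] xy 488.5 429.0 size 20.6 62.0 ang 75.0
wrist white px [319. 242.] xy 531.7 417.8 size 103.4 99.1 ang 75.0
```

View pics/wrist7.png

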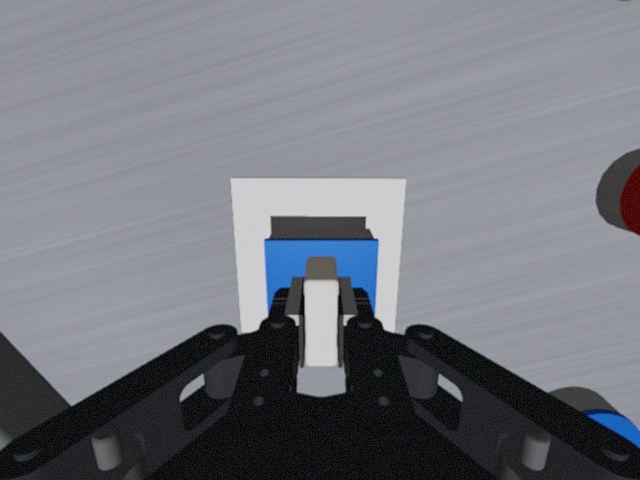

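>>> step_arm(
  deltas=[
    [[0, -0.05, -0.5, 0], [0, 0, -0.6, 0], [0, 0, -0.3, 0], [0, 0, -0.1, 0], [0, 0, 0, 0], [0, 0, 0, 0], [0, 0, 0, 0], [0, 0, 0, 0]],
  ],
)

```text
time_s: 11.75
tool_pos: [532.1, 418.3, 57.8]
ee_rot: [-1.912, 2.492, 0.0]
ft_force: [0.0, -0.6, -0.8]
grip_width: 0.149
```

>>> step_arm(
  deltas=[
    [[0, 0, -0.1, 0], [0, 0, -0.06, 0], [0, 0, 0, 0], [0, 0, 0, 0], [0, 0, 0, 0], [0, 0, 0, 0], [0, 0, 0, 0], [0, 0, 0, 0]],
  ],
)

```text
time_s: 12.55
tool_pos: [532.0, 418.2, 56.0]
ee_rot: [-1.913, 2.492, -0.0]
ft_force: [1.5, 0.1, -2.0]
grip_width: 0.152
```

>>> step_arm(
  deltas=[
    [[0, 0, -0.05, 0], [0, 0, 0, 0], [0, 0, 0, 0], [0, 0, 0, 0], [0, 0, 0, 0], [0, 0, 0, 0], [0, 0, 0, 0], [0, 0, 0, 0]],
  ],
)

```text
time_s: 13.35
tool_pos: [532.0, 418.2, 55.5]
ee_rot: [-1.912, 2.492, -0.0]
ft_force: [-0.6, 0.1, -1.5]
grip_width: 0.149
```

>>> step_arm(
  deltas=[
    [[0, 0, 0, 0], [0, 0, 0, 0], [0, 0, 0, 0], [0, 0, 0, 0], [0, 0, 0.5, 0], [0, 0, 1.5, 0], [0, 0, 3, 0], [0, 0, 4, 0]],
  ],
  hand=55,
)

```text
time_s: 14.15
tool_pos: [531.4, 417.4, 146.0]
ee_rot: [1.911, -2.49, 0.001]
ft_force: [0.5, 0.6, 1.0]
grip_width: 0.546
```

```bash
python3 snap.py 8 wrist side|grep -v "size [0-9.]* [0-9]\.\|size [0-9]\."
```

```text
{'time_s': np.float64(14.15), 'tool_pos': array([531.385, 417.417, 145.976]), 'ee_rot': array([ 1.911e+00, -2.490e+00,  1.000e-03]), 'grip_width': np.float64(0.546), 'ft_force': array([0.458, 0.634, 1.039])}
wrist blue px [140. 470.] xy 346.1 644.4 size 16.8 33.9 ang 36.0
wrist blue px [539. 357.] xy 377.4 262.1 size 61.1 19.1 ang 37.9
wrist blue px [319. 234.] xy 530.7 418.1 size 53.1 54.0 ang 75.0
wrist white px [318. 223.] xy 531.1 419.2 size 100.4 101.2 ang 74.8
wrist red px [559. 171.] xy 535.1 247.9 size 33.4 46.9 ang 62.1
```

View pics/wrist8.png

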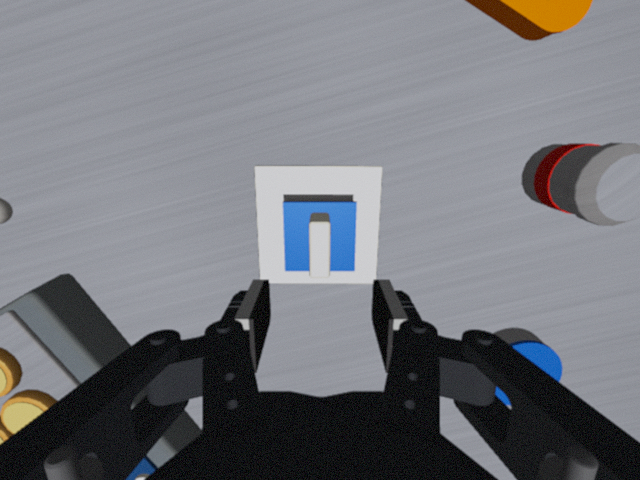

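>>> step_arm(
  deltas=[
    [[-0.9, -0.7, 0, 0], [-2.0, -1.7, 0, 0], [-2.9, -2.5, 0, 0], [-3.2, -2.7, 0, 0], [-3.2, -2.7, 0, 0], [-2.7, -2.3, 0, 0], [-1.5, -1.3, -1, 0], [-0.6, -0.5, -1, 0]],
  ],
)

```text
time_s: 15.05
tool_pos: [360.2, 272.2, 125.6]
ee_rot: [-1.912, 2.492, 0.001]
ft_force: [0.3, 1.3, 1.2]
grip_width: 0.545
```

```bash
python3 snap.py 9 wrist|grep -v "size [0-9.]* [0-9]\.\|size [0-9]\."
```

```text
{'time_s': np.float64(15.05), 'tool_pos': array([360.228, 272.239, 125.621]), 'ee_rot': array([-1.912e+00,  2.492e+00,  1.000e-03]), 'grip_width': np.float64(0.545), 'ft_force': array([0.302, 1.328, 1.189])}
wrist blue px [310. 241.] xy 362.9 279.3 size 65.3 64.5 ang 0.0
wrist blue px [29. 50.] xy 526.2 412.8 size 38.4 47.5 ang 75.0
wrist white px [308. 257.] xy 345.0 286.0 size 30.5 29.8 ang 75.0
wrist white px [73. 81.] xy 518.9 415.5 size 87.2 77.8 ang 74.6
```

View pics/wrist9.png

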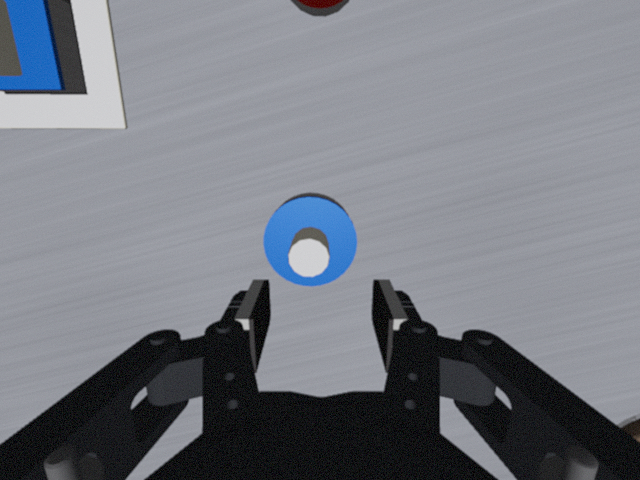

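>>> step_arm(
  deltas=[
    [[0.1, 0.3, -1, 0], [0, 0.2, -1.5, 0], [0, 0, -1.5, 0], [0, 0, -1.4, 0], [0, 0, -1.1, 0], [0, 0, -0.6, 0], [0, 0, -0.3, 0], [0, 0, 0, 0]],
  ],
)

```text
time_s: 15.9
tool_pos: [363.2, 279.4, 51.0]
ee_rot: [1.912, -2.492, 0.001]
ft_force: [-0.1, -0.3, -0.3]
grip_width: 0.551
```

```bash
python3 snap.py 10 wrist|grep blue
```

```text
wrist blue px [320. 288.] xy 363.9 278.8 size 62.9 64.0 ang 75.0
```

View pics/wrist10.png

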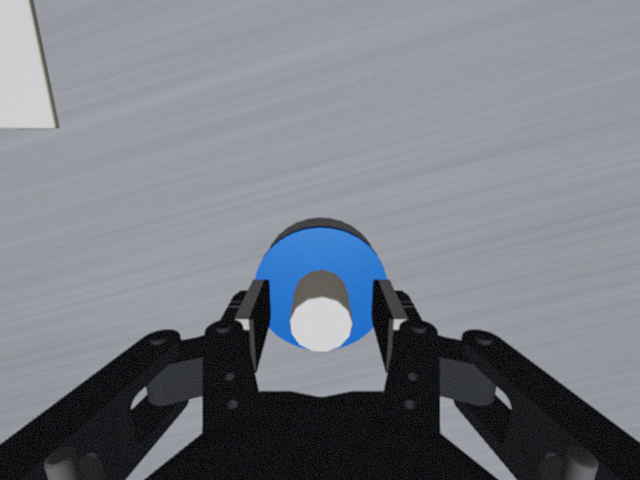

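>>> step_arm(
  deltas=[
    [[0, 0, 0, 0], [0, 0, 0, 0], [0, 0, 0, 0], [0, 0, 0, 0], [0, 0, 0, 0], [0, 0, 1, 0], [0, 0, 2, 0], [0, 0, 3, 0]],
  ],
  hand=0,
)

```text
time_s: 16.75
tool_pos: [362.1, 278.0, 111.4]
ee_rot: [1.91, -2.49, 0.002]
ft_force: [1.2, 0.9, -1.9]
grip_width: 0.281
```

>>> step_arm(
  deltas=[
    [[1, -1, 2, 0], [2, -2.5, 2, 0], [2, -3.5, 1, 0], [2, -4, 0, 0], [1.5, -4, 0, 0], [1, -4, 0, 0], [0.5, -4, 0, 0], [0, -4, 0, 0]],
  ],
)

```text
time_s: 17.55
tool_pos: [463.0, 7.5, 162.0]
ee_rot: [-1.912, 2.492, -0.0]
ft_force: [0.1, -0.5, -2.3]
grip_width: 0.28
```

>>> step_arm(
  deltas=[
    [[0, -4, 0, 0], [-0.5, -4, 0, 0], [-1.5, -4, 0, 0], [-2, -4, 0, 0], [-2, -4, 0, 0], [-2, -4, 0, 0], [-1.5, -3.4, 0, 0], [-0.5, -2, 0, 0]],
  ],
)

```text
time_s: 18.35
tool_pos: [360.9, -286.4, 162.0]
ee_rot: [-1.91, 2.494, 0.0]
ft_force: [-0.4, 0.4, -2.0]
grip_width: 0.281
```

```bash
python3 snap.py 11 wrist|grep -v "size [0-9.]* [0-9]\.\|size [0-9]\."
```

```text
{'time_s': np.float64(18.35), 'tool_pos': array([ 360.915, -286.445,  161.997]), 'ee_rot': array([-1.91 ,  2.494,  0.   ]), 'grip_width': np.float64(0.281), 'ft_force': array([-0.416,  0.367, -2.03 ])}
wrist blue px [321. 266.] xy 330.9 -278.5 size 111.9 67.8 ang 74.9
wrist blue px [ 50. 132.] xy 484.6 -108.2 size 40.9 91.7 ang 63.1
wrist white px [489. 336.] xy 207.9 -414.8 size 45.7 12.8 ang 78.8
wrist white px [320. 323.] xy 265.4 -261.1 size 54.9 58.1 ang 73.5
wrist white px [321. 195.] xy 368.1 -288.0 size 113.6 98.7 ang 73.9
wrist white px [ 12. 145.] xy 489.3 -61.0 size 20.0 65.2 ang 67.4
wrist white px [ 78. 116.] xy 485.1 -109.5 size 101.8 100.7 ang 63.4
wrist white px [409.   8.] xy 496.7 -387.2 size 59.0 19.2 ang 74.9
wrist yellow px [192.  27.] xy 520.9 -235.2 size 54.1 41.0 ang 74.9
```

View pics/wrist11.png

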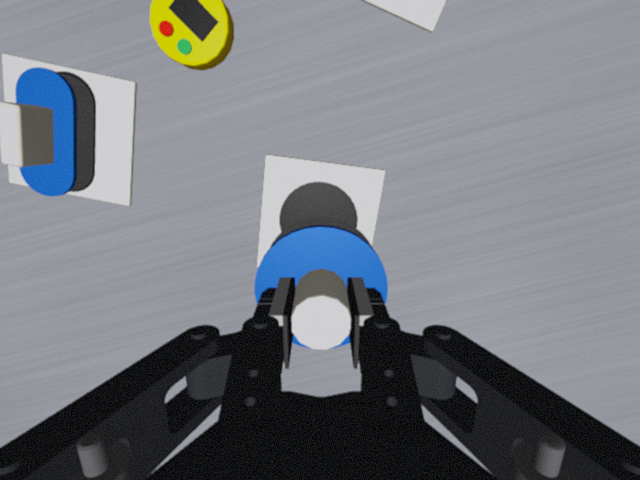

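>>> step_arm(
  deltas=[
    [[0, 0, -1, 0], [0, 0, -1.8, 0], [0, 0, -2, 0], [0, 0, -2, 0], [0, 0, -1.7, 0], [0, 0, -1.1, 0], [0, 0, -0.6, 0], [0, 0, -0.1, 0]],
  ],
)

```text
time_s: 19.2
tool_pos: [362.8, -284.4, 58.0]
ee_rot: [1.913, -2.491, -0.001]
ft_force: [0.6, 0.5, -2.4]
grip_width: 0.281
```

>>> step_arm(
  deltas=[
    [[0, 0, -0.1, 0], [0, 0, -0.05, 0], [0, 0, 0, 0], [0, 0, 0, 0], [0, 0, 0, 0], [0, 0, 0, 0], [0, 0, 0, 0], [0, 0, 0, 0]],
  ],
)

```text
time_s: 20.0
tool_pos: [363.0, -284.8, 57.0]
ee_rot: [1.912, -2.492, 0.0]
ft_force: [0.0, -0.2, -2.1]
grip_width: 0.281
```

```bash
python3 snap.py 12 wrist side|grep -v "size [0-9.]* [0-9]\.\|size [0-9]\."
```

```text
{'time_s': np.float64(20.0), 'tool_pos': array([ 362.989, -284.846,   57.019]), 'ee_rot': array([ 1.912, -2.492,  0.   ]), 'grip_width': np.float64(0.281), 'ft_force': array([ 0.012, -0.203, -2.113])}
wrist blue px [321. 266.] xy 373.6 -287.8 size 66.6 40.4 ang 75.0
wrist white px [320. 322.] xy 329.4 -276.2 size 34.4 36.4 ang 73.6
wrist white px [317. 239.] xy 364.7 -285.3 size 100.1 97.7 ang 67.6
wrist white px [ 13. 148.] xy 465.1 -149.5 size 15.5 99.9 ang 61.2
```

View pics/wrist12.png

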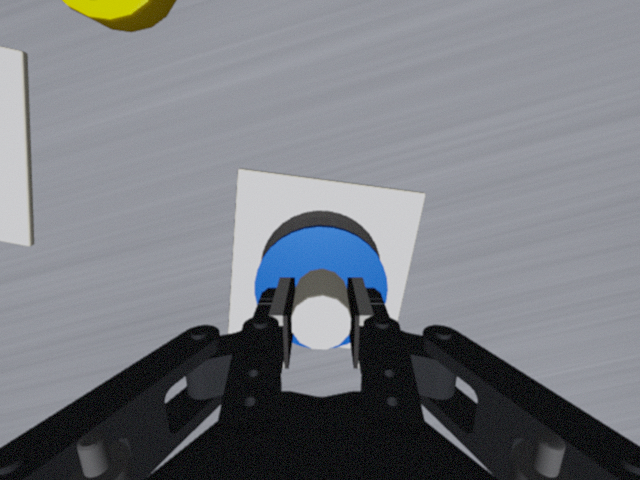

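Centred over the board's silhouette. Lowering the last millimetre or so until there is contact.

>>> step_arm(
  deltas=[
    [[0, 0, -0.08, 0], [0, 0, 0, 0], [0, 0, 0, 0], [0, 0, -0.04, 0], [0, 0, 0, 0], [0, 0, 0, 0], [0, 0, 0, 0], [0, 0, 0, 0]],
  ],
)

```text
time_s: 20.9
tool_pos: [363.0, -284.9, 56.2]
ee_rot: [-1.913, 2.492, -0.0]
ft_force: [-1.9, 1.0, 5.8]
grip_width: 0.283
```

>>> step_arm(
  deltas=[
    [[0, 0, 0, 0], [0, 0, 0, 0], [0, 0, 0, 0], [0, 0, 0, 0], [0, 0, 0.5, 0], [0, 0, 1.5, 0], [0, 0, 3, 0], [0, 0, 4, 0]],
  ],
  hand=55,
)

```text
time_s: 21.7
tool_pos: [361.8, -284.4, 145.8]
ee_rot: [1.911, -2.491, -0.005]
ft_force: [1.6, -0.4, -0.2]
grip_width: 0.55
```

```bash
python3 snap.py 13 wrist|grep -v "size [0-9.]* [0-9]\.\|size [0-9]\."
```

```text
{'time_s': np.float64(21.7), 'tool_pos': array([ 361.765, -284.426,  145.818]), 'ee_rot': array([ 1.911, -2.491, -0.005]), 'grip_width': np.float64(0.55), 'ft_force': array([ 1.601, -0.354, -0.161])}
wrist blue px [321. 233.] xy 362.1 -285.0 size 64.2 65.7 ang 75.0
wrist blue px [ 35. 131.] xy 484.3 -108.7 size 40.1 91.9 ang 62.9
wrist white px [320. 221.] xy 363.4 -284.8 size 100.6 100.3 ang 67.6
    sil 386.3 -291.6 size 58.0 18.1 ang 74.2
wrist white px [ 78. 119.] xy 482.2 -115.4 size 88.6 100.0 ang 63.3
wrist white px [426.   6.] xy 492.3 -392.2 size 41.6 13.8 ang 75.0
wrist yellow px [187.  25.] xy 518.3 -234.3 size 53.9 34.8 ang 75.0
```

View pics/wrist13.png

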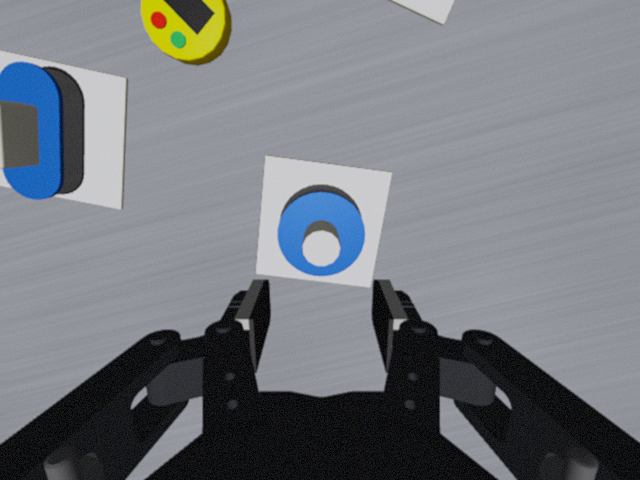

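>>> step_arm(
  deltas=[
    [[1.5, 0.6, 0, 0], [3.2, 1.3, 0, 0], [4.5, 1.9, 0, 0], [4.6, 1.9, 0, 0], [4.6, 1.9, 0, 0], [4.6, 1.9, 0, 0], [4, 1.7, -1, 0], [2.4, 1, -1, 0]],
  ],
)

```text
time_s: 22.55
tool_pos: [660.0, -160.8, 124.1]
ee_rot: [1.914, -2.491, -0.0]
ft_force: [-0.5, -0.6, -0.6]
grip_width: 0.55
```

```bash
python3 snap.py 14 wrist|grep -v "size [0-9.]* [0-9]\.\|size [0-9]\."
```

```text
{'time_s': np.float64(22.55), 'tool_pos': array([ 659.97 , -160.75 ,  124.094]), 'ee_rot': array([ 1.914, -2.491, -0.   ]), 'grip_width': np.float64(0.55), 'ft_force': array([-0.466, -0.632, -0.572])}
wrist blue px [323. 239.] xy 661.6 -163.3 size 42.6 37.3 ang 77.9
wrist white px [490. 459.] xy 405.8 -256.8 size 37.9 17.7 ang 23.5
wrist white px [305. 383.] xy 530.5 -121.3 size 101.0 19.2 ang 70.4
wrist white px [324. 262.] xy 638.2 -157.9 size 31.1 31.5 ang 75.1
wrist white px [ 63. 259.] xy 691.7 35.9 size 53.2 20.1 ang 48.6
wrist white px [609. 290.] xy 554.4 -388.6 size 87.2 102.6 ang 53.5
```

View pics/wrist14.png

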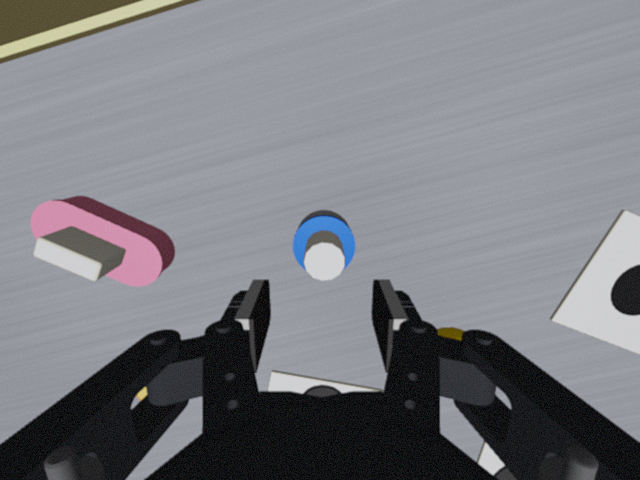

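>>> step_arm(
  deltas=[
    [[0.1, 0, -1, 0], [0, 0, -1.5, 0], [0, 0, -1.5, 0], [0, 0, -1.4, 0], [0, 0, -1.1, 0], [0, 0, -0.7, 0], [0, 0, -0.3, 0], [0, 0, 0, 0]],
  ],
)

```text
time_s: 23.4
tool_pos: [657.9, -162.9, 50.6]
ee_rot: [1.912, -2.492, -0.0]
ft_force: [-0.3, 0.3, 0.9]
grip_width: 0.55
```

```bash
python3 snap.py 15 wrist|grep blue
```

```text
wrist blue px [319. 281.] xy 661.9 -163.6 size 42.6 36.4 ang 75.0
```

View pics/wrist15.png

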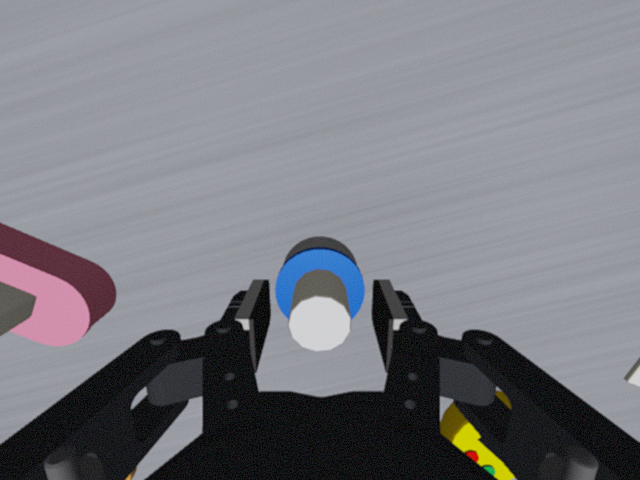

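>>> step_arm(
  deltas=[
    [[0, 0, 0, 0], [0, 0, 0, 0], [0, 0, 0, 0], [0, 0, 0, 0], [0, 0, 0, 0], [0, 0, 1, 0], [0, 0, 2, 0], [0, 0, 3, 0]],
  ],
  hand=0,
)

```text
time_s: 24.25
tool_pos: [656.3, -162.7, 109.6]
ee_rot: [1.91, -2.49, -0.005]
ft_force: [0.2, 1.1, -1.1]
grip_width: 0.283
```

>>> step_arm(
  deltas=[
    [[-0.4, -0.9, 2, 0], [-1.1, -2.4, 1, 0], [-1.8, -3.8, 0, 0], [-2, -4.3, 0, 0], [-2, -4.3, 0, 0], [-1.8, -3.9, 0, 0], [-1.1, -2.5, 0, 0], [-0.5, -1.1, 0, 0]],
  ],
)

```text
time_s: 25.05
tool_pos: [549.1, -397.0, 140.8]
ee_rot: [1.909, -2.495, -0.001]
ft_force: [0.3, 0.6, -0.7]
grip_width: 0.28
```

>>> step_arm(
  deltas=[
    [[0, 0, -1, 0], [0, 0, -1.8, 0], [0, 0, -1.8, 0], [0, 0, -1.5, 0], [0, 0, -0.8, 0], [0, 0, 0, 0], [0, 0, 0, 0], [0, 0, 0, 0]],
  ],
)

```text
time_s: 25.85
tool_pos: [551.7, -395.0, 72.8]
ee_rot: [-1.913, 2.492, -0.002]
ft_force: [-0.3, 1.0, -0.4]
grip_width: 0.281
```

```bash
python3 snap.py 16 wrist|grep -v "size [0-9.]* [0-9]\.\|size [0-9]\."
```

```text
{'time_s': np.float64(25.85), 'tool_pos': array([ 551.667, -394.953,   72.76 ]), 'ee_rot': array([-1.913e+00,  2.492e+00, -2.000e-03]), 'grip_width': np.float64(0.281), 'ft_force': array([-0.343,  0.995, -0.403])}
wrist blue px [320. 267.] xy 555.1 -396.0 size 44.8 22.4 ang 75.0
wrist white px [ 14. 414.] xy 489.4 -154.8 size 24.2 54.6 ang 60.0
wrist white px [322. 325.] xy 508.8 -384.0 size 37.7 39.6 ang 73.9
wrist white px [317. 237.] xy 551.0 -395.0 size 100.1 99.9 ang 53.4
wrist yellow px [ 81. 362.] xy 534.3 -236.6 size 43.8 53.9 ang 18.7
```

View pics/wrist16.png

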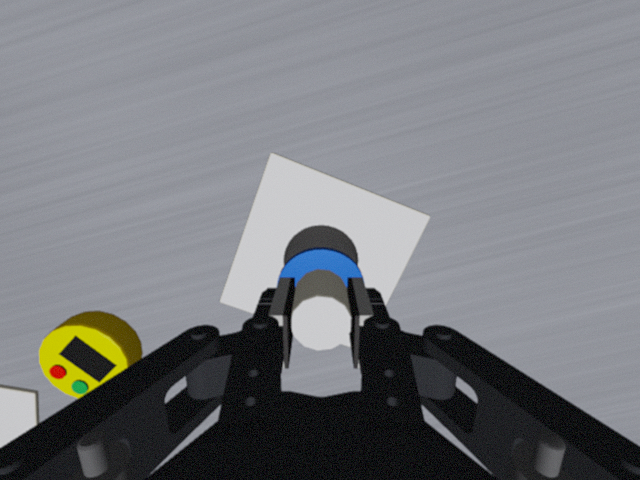

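Board centre is (551, -395) and the TCP is on it. Lowering.

>>> step_arm(
  deltas=[
    [[0, 0, -0.5, 0], [0, 0, -0.6, 0], [0, 0, -0.35, 0], [0, 0, -0.1, 0], [0, 0, 0, 0], [0, 0, 0, 0], [0, 0, 0, 0], [0, 0, 0, 0]],
  ],
)

```text
time_s: 26.7
tool_pos: [551.1, -394.9, 56.4]
ee_rot: [-1.912, 2.492, -0.0]
ft_force: [-0.8, 0.3, 0.7]
grip_width: 0.283
```

>>> step_arm(
  deltas=[
    [[0, 0, -0.05, 0], [0, 0, 0, 0], [0, 0, 0, 0], [0, 0, -0.03, 0], [0, 0, 0, 0], [0, 0, 0, 0], [0, 0, 0, 0], [0, 0, 0, 0]],
  ],
)

```text
time_s: 27.5
tool_pos: [551.1, -394.8, 55.7]
ee_rot: [-1.913, 2.492, -0.0]
ft_force: [-1.4, 0.5, 3.3]
grip_width: 0.277
```

>>> step_arm(
  deltas=[
    [[0, 0, 0, 0], [0, 0, 0, 0], [0, 0, 0, 0], [0, 0, 0, 0], [0, 0, 0.5, 0], [0, 0, 1.5, 0], [0, 0, 3, 0], [0, 0, 4, 0]],
  ],
  hand=55,
)

```text
time_s: 28.3
tool_pos: [550.1, -394.4, 145.9]
ee_rot: [1.912, -2.491, -0.004]
ft_force: [0.6, 0.2, -0.3]
grip_width: 0.551
```

>>> step_arm(
  deltas=[
    [[0, 0, 3, 0], [0, 0, 3, 0], [0, 0, 3, 0], [0, 0, 2, 0], [0, 0, 1, 0], [0, 0, 0, 0], [0, 0, 0, 0], [0, 0, 0, 0]],
  ],
)

```text
time_s: 29.1
tool_pos: [550.4, -394.5, 263.9]
ee_rot: [1.912, -2.492, -0.004]
ft_force: [0.5, 0.2, -0.1]
grip_width: 0.55
```

```bash
python3 snap.py 17 wrist scene side|grep -v "size [0-9.]* [0-9]\.\|size [0-9]\."
python3 -c "
from h import *
K,C=cam('side');report('side',cv2.imread('pics/side17.png'),K,C)"
```

```text
{'time_s': np.float64(29.1), 'tool_pos': array([ 550.402, -394.476,  263.905]), 'ee_rot': array([ 1.912, -2.492, -0.004]), 'grip_width': np.float64(0.55), 'ft_force': array([ 0.524,  0.226, -0.071])}
wrist blue px [277. 365.] xy 360.0 -288.3 size 55.5 64.1 ang 57.1
wrist blue px [111. 314.] xy 483.2 -109.2 size 40.4 92.8 ang 65.6
wrist blue px [320. 201.] xy 552.0 -394.9 size 41.2 40.2 ang 80.9
wrist white px [272. 384.] xy 322.0 -263.4 size 29.2 23.1 ang 75.0
wrist white px [299. 349.] xy 356.9 -300.7 size 67.9 101.2 ang 67.5
wrist white px [114. 302.] xy 478.2 -106.0 size 101.6 117.0 ang 63.3
wrist white px [324. 198.] xy 548.9 -399.4 size 111.2 104.7 ang 53.5
wrist yellow px [195. 254.] xy 529.0 -238.0 size 52.3 53.6 ang 27.9
side blue px [398. 374.] xy 547.5 -396.0 size 32.8 39.0 ang 49.7
side blue px [290. 354.] xy 362.4 -285.2 size 58.5 60.2 ang 75.1
side blue px [319. 274.] xy 484.1 -108.2 size 37.4 86.4 ang 64.5
side blue px [38. 80.] xy -87.6 888.4 size 94.1 38.6 ang 87.9
side yellow px [357. 313.] xy 527.9 -236.0 size 48.4 51.4 ang 70.8
```

View pics/side17.png

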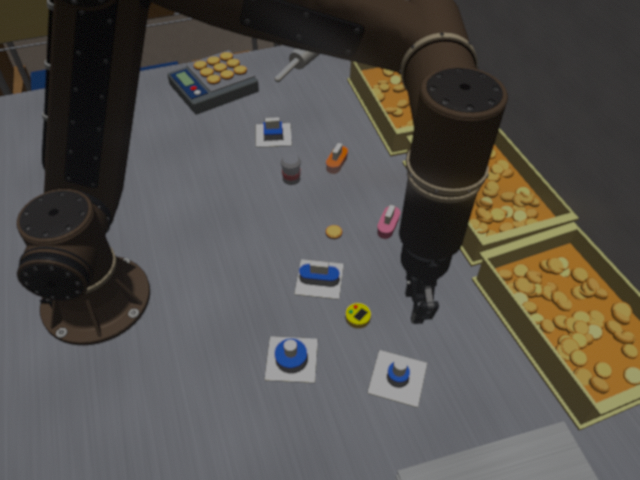

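View pics/wrist17.png

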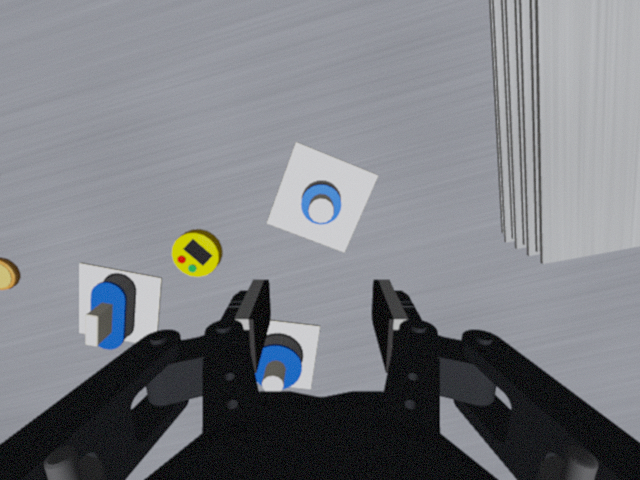

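View pics/scene17.png

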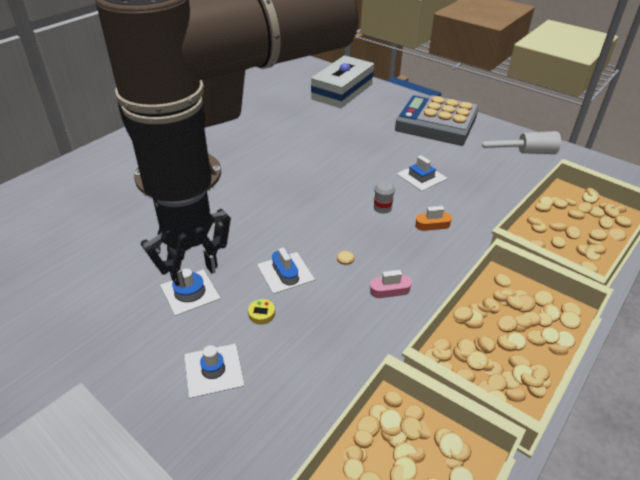

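All four cutters stand on their boards, e.g. side view: large (291,353), small (398,373), finger (319,273), square (273,129). The timer and the shaker (scene 384,195) are where they started.

```bash
python3 -c "
from workcell import env
print(env.job_done())"
```

```text
the job is handed in; nothing more can be done
None
```

All four cutters are on their own boards, upright and released, and I handed the job in at about 29 s of the 104 s allowed. The hand-in returns no verdict.

- **Centring:** the last wrist views put each cutter within about 2 mm of its silhouette's middle.
- **Turn:** the square and finger cutters are within about 1° of their silhouettes.
- **Bystanders:** the timer measures the same position as at the start. The shaker shows at the same place in both fixed views. The arm ended 26 cm up, touching nothing.

- **Finger cutter:** on its first lowering it came down about 3.5 mm off and pressed on the board with about 34 N at the wrist. I lifted it slightly, shifted it and set it down again.
- **Camera disagreement:** the side camera reads 2 to 4 mm away from the wrist camera, for example the small cutter at (547.5, -396) against (552, -395). I relied on the close wrist views; both readings are within the 10 mm allowed.

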